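# Stand the amber round flask in the cork ring

### The job

Take the amber round-bottomed flask out of the blue rack and stand it upright in the hole of the empty cork ring: lower it in gently, do not drop it, and let go. Leave the two clear flasks standing in the rack.

Things in the scene. Friction and masses are not known exactly. Their poses are not given: they have to be found in the camera images.
- amber_flask: amber glass round-bottomed flask, black stopper, empty, 120 g, heavy bottom. Origin: centre of the 58 mm bulb; z runs up the neck. Neck straight, 22 mm in diameter, 30 to 65 mm above the origin: grip it there from above, from any side. Rim and stopper, 25 mm in diameter, reach 84 mm above the origin. Starts upright in one of the rack's three seats, origin 48 mm above the table
- clear_flask_1: clear glass flask with a white stopper, same shape, size and origin (bulb centre) as the amber one; stands in another seat of the fixed blue rack (290 x 92 mm, 34 mm high, three seats in a row, 95 mm apart); to be left there
- clear_flask_2: second clear glass flask with a white stopper, same shape, size and origin; stands in the remaining seat of the rack; to be left there
- cork_ring: cork ring lying on the table, fixed, 84 mm in outer diameter and 30 mm high; origin at the centre of its underside, z up. Its hole is a cone at 45 degrees, 54 mm wide at the top and 22 mm at the bottom; a seated flask touches the cone all round with its bulb centre 44 mm above the ring's origin

How it is judged (in metres and radians):
At the end, for the whole second after the job is handed in: The amber flask sits at rest in the cork ring's hole: bulb centre within 10 mm of the ring's axis and 36 to 52 mm above its underside, neck within 15 degrees of upright; both clear flasks are still in their rack seats (within 20 mm, 20 degrees) (horizontal distance between amber_flask and cork_ring below 0.01 m and z of amber_flask in the frame of cork_ring between 0.036 and 0.052 m and angle between amber_flask's own z axis and vertical below 0.26 rad and linear speed of amber_flask below 0.03 m/s and distance of each of clear_flask_1, clear_flask_2 from where it was at the start of the episode below 0.02 m and angle between each of clear_flask_1, clear_flask_2's own z axis and vertical below 0.35 rad); the robot touches nothing.
It fails at once if the amber flask is dropped into or onto the ring (falls faster than 0.5 m/s there, a drop of more than about 13 mm) (linear speed of amber_flask above 0.5 m/s and horizontal distance between amber_flask and cork_ring below 0.05 m and height (world z) of amber_flask below 0.08 m).
It fails at once if a clear flask is lifted or knocked out of its seat (moves 30 mm) (distance of any of clear_flask_1, clear_flask_2 from where it was at the start of the episode above 0.03 m).
It also fails if it takes over 43 s, if anything falls off the work surface, if the arm or the gripper's body presses on something with over 40 N, if the wrist force passes 120 N, or if a joint passes its speed limit or range.

### The arm

A 7-joint arm with a two-finger parallel gripper is mounted at the origin on a cart in front of the work surface, level with it; the furniture and walls round the work are solid. World frame = base frame: x ahead of the robot, y to its left, z up, the work surface at z = 0. Lengths are in m, angles in degrees, forces in N, time in s.
With the tool pointing down it reaches from about 0.4 to 0.85 m from the base axis. Payload 4.5 kg.
Tool frame: the origin (TCP) lies between the finger pads; the fingertips stand tips_ahead ahead of it and the grasp point (between the pads) lies 6 mm ahead of it (tips_ahead is the distance from the TCP to the fingertips, in m); z points along the fingers, x is the direction in which the jaws open and shut, and the axes are right-handed (so a half turn about z gives the same grasp; the last joint's range is limited). The gripper opens to 88 mm and grips with 3 to 60 N. Pads are 18 mm wide; open, the fingers measure 123 mm over their backs; the gripper's body (75 mm by 187 mm) begins 45 mm behind the grasp point.
Start: joints at [-70.084, 39.483, -11.15, 89.685, 9.013, 51.709, -12.324], TCP at [0.193, 0.595, 0.264] pointing down, gripper open.
Joint ranges: [-172.22, 172.22], [-26.19, 119.32], [-84.43, 86.54], [7.71, 146.69], [-57.33, 237.33], [2.42, 119.75], [-152.13, 152.13]. Speed limits (degrees/s): [147.25, 147.25, 180, 180, 180, 180, 180].

### API

Orientations are given as a 3x3 rotation matrix whose columns are the frame's x, y, z axes.
In Python, from cell import observe, get_image, close_job, tips_ahead gives the robot as it stands.
- The arm moves only by the tool send_rows, never from a script. Its argument "series" is a list of rows, each a list of 3 entries, a list of its own where there are three numbers: the shift along the tool's x, y, z in cm, then the turn, a rotation vector about the tool's x, y, z in degrees, then the closure in counts, from 0 (fully open) to 255 (shut). A call has 1 to 20 rows; each row shifts and turns the commanded pose from where the row before left it, along the tool's axes as they then stand; what a row does not reach is not made up. A row lasts 1/8 s, in which the tool goes at most 62.5 mm and 10.7 degrees, less where a joint would pass 70% of its speed; a pose out of reach is approached as far as the arm can. A call with a gripper value outside its range is refused whole. The fingers move at their own pace and stop on an object; the grip force is fixed at half the most. Time passes only in rows, so rows that do not move let the fingers close. It gives the time, the measured TCP pose, the force and the opening at its end, in the units of the state.
- observe(): the state, without advancing time (a new reading comes with each control period).
- get_image(name): name is "scene" or "side" or "wrist"; returns a dict with "pixels" (480x640x3 uint8, blue, green, red), "K" (3x3 intrinsics, pixels), "R" (3x3) and "t" (3): a world point X has camera coordinates R X + t. Camera axes: x right, y down, z forward; pixel columns grow to the right and rows downward; lengths in m; the calibration is good to about 2 mm. A picture is of the moment at which its call begins. There is no depth.
- close_job(): hands the job in, once; it reports no verdict.
The state is a dict: "t": time; "joints": joint angles; "dq": joint speeds; "tau": joint torques, N m; "position": TCP position; "orientation": TCP orientation; "force": force on the tool from outside, world axes, zero at the start; "ft_torque": the same for the moment, N m; "opening": finger opening in m.
Only numpy, scipy, OpenCV 4.12 (cv2) and the standard library are available. Lean on these libraries where they do the work, as an engineer would, in place of code of your own. Each camera call takes 0.05 s, during which the arm holds its last target. There are 200 camera calls.

## Working session

There is one attempt and no reset: what is moved stays moved. The work goes in short steps, Python scripts to look and compute and a tool call to move; the robot and the scene stay as the last step left them, time stands still between calls to the robot, and variables do not carry over. Pictures are saved under pics/ and viewed, about 8 in all and at most 12, crops included, and the job is handed in when it is done.

Besides the shell and the picture viewer there is one more tool, called as a command line: name --argument value ..., lists and objects as JSON in quotes. send_rows: Moves the arm, as the interface text tells. Its arguments: {"type":"object","properties":{"series":{"type":"array"}},"required":["series"]}

```bash
mkdir -p pics
python3 - <<'E'
from cell import *
import cv2,numpy as np
s=observe();print(s['t'],s['position'],np.round(s['orientation'],3).tolist(),s['opening'],tips_ahead)
for n in("scene","side"):
    g=get_image(n);cv2.imwrite(f"pics/{n}0.png",g["pixels"]);print(n,np.round(-g["R"].T@g["t"],3),np.round(g["R"][2],2))
E
```

```text
0.0 [0.19276589 0.59393771 0.2629334 ] [[0.309, 0.951, -0.0], [0.951, -0.309, -0.002], [-0.002, 0.0, -1.0]] 0.0880606783068501 0.025
scene [0.014 0.533 0.546] [ 0.54 -0.65 -0.54]
side [1.338 0.275 0.743] [-0.76 -0.24 -0.61]
```

View pics/scene0.png

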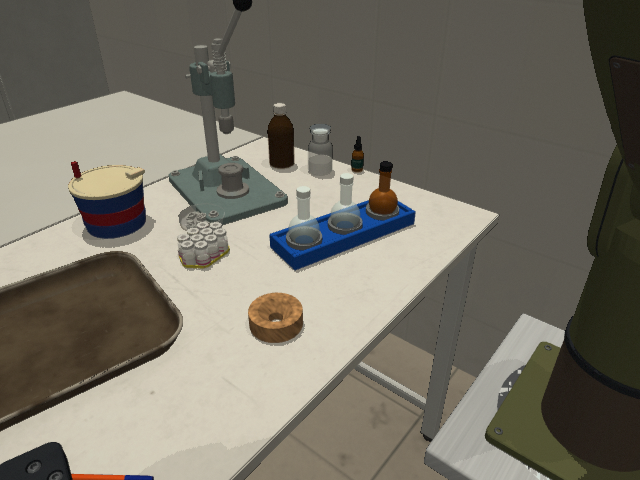

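View pics/side0.png

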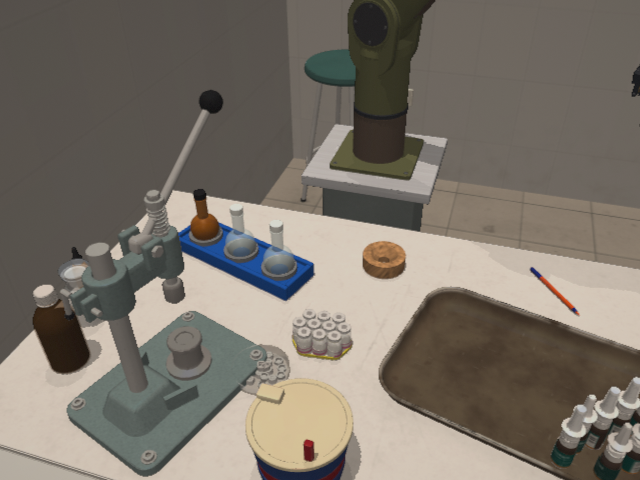

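```bash
cat > h.py <<'E'
import cv2,numpy as np
from cell import *
def ray(g,p):
    d=g["R"].T@np.linalg.inv(g["K"])@np.array([p[0],p[1],1.]);return -g["R"].T@g["t"],d/np.linalg.norm(d)
def plane(g,p,z):
    c,d=ray(g,p);return c+d*(z-c[2])/d[2]
def tri(r1,r2):
    A=[];b=[]
    for c,d in(r1,r2):
        P=np.eye(3)-np.outer(d,d);A.append(P);b.append(P@c)
    x=np.linalg.lstsq(np.vstack(A),np.hstack(b),rcond=None)[0]
    return x,[np.linalg.norm(P@x-q) for P,q in zip(A,b)]
def blob(g,box,lo,hi):
    x0,y0,x1,y1=box
    m=cv2.inRange(cv2.cvtColor(g["pixels"][y0:y1,x0:x1],cv2.COLOR_BGR2HSV),lo,hi)
    n,l,s,c=cv2.connectedComponentsWithStats(m);i=1+np.argmax(s[1:,4])
    return c[i]+[x0,y0],s[i]+[x0,y0,0,0,0]
E
python3 - <<'E'
from h import *
S=get_image("scene");D=get_image("side")
def both(name,bs,bd,lo,hi):
    a,sa=blob(S,bs,lo,hi);b,sb=blob(D,bd,lo,hi);x,e=tri(ray(S,a),ray(D,b))
    print(name,a.round(1),sa,b.round(1),sb,x.round(4),np.round(e,4));return a,b
both("neck",(375,165,397,187),(190,195,212,214),(3,120,50),(20,255,255))
both("stopper",(376,155,396,176),(190,186,211,203),(0,0,0),(180,255,50))
a,b=both("ring",(235,280,315,350),(350,230,415,285),(5,70,40),(22,255,255))
print(plane(S,a,.015),plane(D,b,.015))
both("w1",(295,180,312,215),(268,215,286,240),(0,0,150),(180,60,255))
both("w2",(338,170,356,200),(228,200,246,225),(0,0,150),(180,60,255))
for n,p,q in(("ball",(242,3),(211,102)),("coltop",(203,47),(100,250)),("knob/spring top",(219,41),(155,194)),("baseNear",(285,205),(190,318))):
    x,e=tri(ray(S,p),ray(D,q));print(n,x.round(3),np.round(e,3))
E
```

```text
neck [384.5 178.9] [379 170  13  17 162] [201.1 206.3] [195 198  13  16 144] [ 0.4781 -0.2512  0.0967] [0.0008 0.0008]
stopper [385.6 166.4] [379 161  14  12 130] [199.3 194.3] [194 189  12  12 116] [ 0.4777 -0.2509  0.1241] [0.0004 0.0004]
ring [275.3 317.1] [ 248  292   55   51 2289] [383.6 259.4] [ 363  241   43   38 1345] [0.4365 0.1138 0.013 ] [0.0002 0.0002]
[0.43494458 0.11512313 0.015     ] [0.43917954 0.11446945 0.015     ]
w1 [303.  192.5] [295 180  17  35 339] [276.5 226.4] [268 215  18  25 371] [ 0.5338 -0.0687  0.123 ] [0.0007 0.0007]
w2 [346.7 182. ] [338 170  18  30 293] [236.  212.2] [228 200  18  25 343] [ 0.5052 -0.1613  0.1169] [0.0002 0.0002]
ball [ 0.676 -0.089  0.418] [0.001 0.001]
coltop [ 0.877 -0.158  0.306] [0.003 0.003]
knob/spring top [ 0.787 -0.127  0.336] [0.001 0.001]
baseNear [ 0.683 -0.183 -0.003] [0.002 0.002]
```

send_rows --series '[[[-3.8,3.8,0],[0,0,0],110],[[-3.8,3.8,0],[0,0,0],110],[[-3.8,3.8,0],[0,0,0],110],[[-3.8,3.8,0],[0,0,0],110],[[-3.8,3.8,0],[0,0,0],110],[[-3.8,3.8,0],[0,0,0],110],[[-3.8,3.8,0],[0,0,0],110],[[-3.8,3.8,0],[0,0,0],110],[[-3.8,3.8,0],[0,0,0],110],[[-3.8,3.8,0],[0,0,0],110],[[0,0,0],[0,0,10],110],[[0,0,0],[0,0,10],110],[[0,0,0],[0,0,10],110],[[0,0,0],[0,0,10],110],[[0,0,0],[0,0,10],110],[[0,0,0],[0,0,10],110],[[0,0,0],[0,0,10],110],[[0,0,0],[0,0,10],110],[[0,0,0],[0,0,10],110]]'

```text
t: 2.58
position: [0.437, 0.1159, 0.2637]
orientation: [[0.949, -0.314, -0.0], [-0.314, -0.949, 0.0], [-0.0, -0.0, -1.0]]
force: [0.1, -0.1, -0.8]
opening: 0.0501
```

Run:
```python
from h import *
g=get_image("wrist");cv2.imwrite("pics/w1.png",g["pixels"]);print(-g["R"].T@g["t"],g["R"][2].round(2))
a,s=blob(g,(0,0,640,480),(5,70,40),(22,255,255));print(a,s,plane(g,a,.015))
```

```text
[0.46087526 0.18820656 0.3854205 ] [-0.09 -0.28 -0.96]
[471.01586398  21.98145135] [  335     0   296    54 12292] [0.62113314 0.22365288 0.015     ]
```

View pics/w1.png

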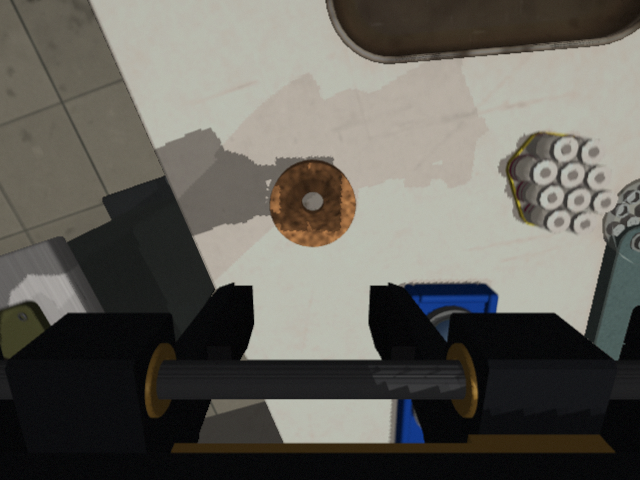

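send_rows --series '[[[1.92,4.19,0],[0,0,0],110],[[1.92,4.19,0],[0,0,0],110],[[1.92,4.19,0],[0,0,0],110],[[1.92,4.19,0],[0,0,0],110],[[1.92,4.19,0],[0,0,0],110],[[1.92,4.19,0],[0,0,0],110],[[1.92,4.19,0],[0,0,0],110],[[1.92,4.19,0],[0,0,0],110],[[0,0,0],[0,0,0],110],[[0,0,0],[0,0,0],110]]'

```text
t: 3.88
position: [0.4795, -0.2496, 0.2634]
orientation: [[0.952, -0.307, -0.001], [-0.307, -0.952, 0.001], [-0.001, -0.001, -1.0]]
force: [0.2, 1.1, 0.8]
opening: 0.05
```

The wrist picture showed the cork ring at about (313,203), with its hole at (313,201). Next I check the amber flask from the wrist.

Run:
```python
from h import *
g=get_image("wrist");cv2.imwrite("pics/w2.png",g["pixels"])
p=g["R"]@np.array([.478,-.251,.132])+g["t"];p=g["K"]@p;print("pred stopper top",p[:2]/p[2])
p=g["R"]@np.array([.478,-.251,.048])+g["t"];p=g["K"]@p;print("pred bulb",p[:2]/p[2])
np.savez("w2.npz",**{k:g[k] for k in("K","R","t")})
```

```text
pred stopper top [309.81668561 236.8075863 ]
pred bulb [310.18684047 210.06303785]
```

View pics/w2.png

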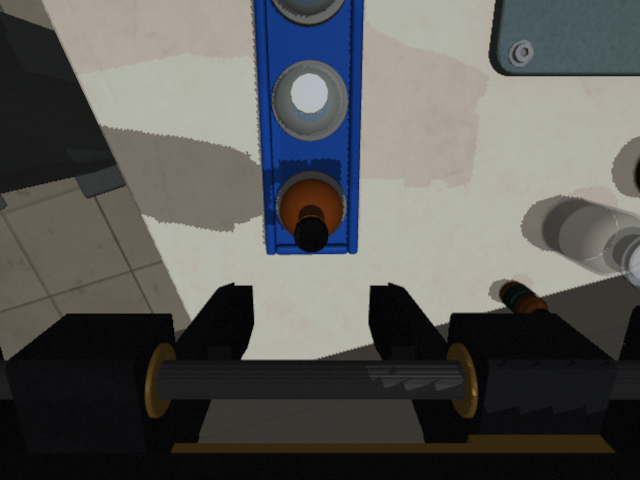

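The stopper shows at about (312,235), against a prediction of (310,237), so the position agrees to about 1 mm. I'll go down onto the neck.

send_rows --series '[[[-0.1,0.2,1.5],[0,0,0],110],[[0,0,1.5],[0,0,0],110],[[0,0,1.5],[0,0,0],110],[[0,0,1.5],[0,0,0],110],[[0,0,1.5],[0,0,0],110],[[0,0,1.5],[0,0,0],110],[[0,0,1.5],[0,0,0],110],[[0,0,1.5],[0,0,0],110],[[0,0,1],[0,0,0],110],[[0,0,1],[0,0,0],110],[[0,0,1],[0,0,0],110],[[0,0,1],[0,0,0],110],[[0,0,0],[0,0,0],110],[[0,0,0],[0,0,0],110]]'

```text
t: 5.68
position: [0.4783, -0.2521, 0.1038]
orientation: [[0.951, -0.309, 0.0], [-0.309, -0.951, -0.0], [0.0, 0.0, -1.0]]
force: [-0.8, 0.1, -0.1]
opening: 0.0502
```

send_rows --series '[[[0,0,0],[0,0,0],150],[[0,0,0],[0,0,0],170],[[0,0,0],[0,0,0],185],[[0,0,0],[0,0,0],200],[[0,0,0],[0,0,0],220],[[0,0,0],[0,0,0],255],[[0,0,0],[0,0,0],255],[[0,0,0],[0,0,0],255]]'

```text
t: 6.68
position: [0.4783, -0.2521, 0.1038]
orientation: [[0.951, -0.309, 0.0], [-0.309, -0.951, -0.0], [0.0, -0.0, -1.0]]
force: [-0.1, -0.2, 4.4]
opening: 0.0231
```

send_rows --series '[[[0,0,-0.5],[0,0,0],255],[[0,0,-0.7],[0,0,0],255],[[0,0,-1],[0,0,0],255],[[0,0,-1.2],[0,0,0],255],[[0,0,-1.5],[0,0,0],255],[[0,0,-1.5],[0,0,0],255],[[0,0,-1.5],[0,0,0],255],[[0,0,-1.5],[0,0,0],255],[[0,0,-1.5],[0,0,0],255],[[0,0,-1.5],[0,0,0],255],[[0,0,-1.6],[0,0,0],255],[[0,0,0],[0,0,0],255],[[0,0,0],[0,0,0],255]]'

```text
t: 8.3
position: [0.4778, -0.2519, 0.2434]
orientation: [[0.951, -0.309, -0.001], [-0.309, -0.951, 0.0], [-0.001, -0.0, -1.0]]
force: [-0.7, 0.1, -0.5]
opening: 0.0234
```

Run:
```python
from h import *
s=observe();print(s['t'],s['position'],s['opening'],s['force'])
S=get_image("scene");D=get_image("side");W=get_image("wrist")
v=np.hstack([cv2.resize(S["pixels"][0:340,180:480],None,fx=1.3,fy=1.3),cv2.resize(D["pixels"][60:400,100:400],None,fx=1.3,fy=1.3)])
cv2.imwrite("pics/lift.png",v)
for n,g in(("scene",S),("side",D)):
    p=g["R"]@(s["position"]-[0,0,.055])+g["t"];p=g["K"]@p;p=(p[:2]/p[2]).astype(int);print(n,"pred bulb",p)
    x,y=p;a,st=blob(g,(x-35,y-35,x+35,y+35),(3,120,40),(20,255,255));print(a,st)
```

```text
8.3 [ 0.47784325 -0.25187289  0.24339131] 0.023380615158181146 [-0.73024612  0.05910445 -0.52256216]
scene pred bulb [388 135]
[388.02595937 132.06320542] [373 100  31  52 886]
side pred bulb [194 165]
[196.50226929 165.698941  ] [182 141  29  40 661]
```

View pics/lift.png

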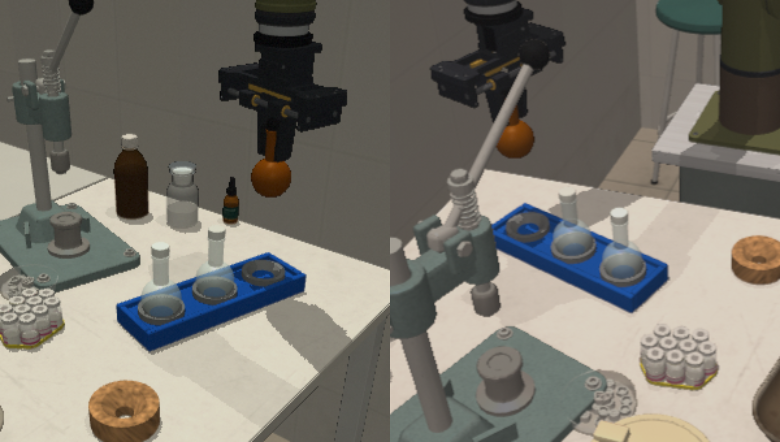

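The lift picture shows the flask hanging upright (bulb at about (270,177) in the left half) and both clear flasks still in their seats. I'll carry it over the ring.

send_rows --series '[[[-0.6,-1.4,0],[0,0,0],255],[[-1.2,-2.7,0],[0,0,0],255],[[-1.3,-2.8,0],[0,0,0],255],[[-1.3,-2.8,0],[0,0,0],255],[[-1.3,-2.8,0],[0,0,0],255],[[-1.3,-2.8,0],[0,0,0],255],[[-1.3,-2.8,0],[0,0,0],255],[[-1.3,-2.8,0],[0,0,0],255],[[-1.3,-2.8,0],[0,0,0],255],[[-1.3,-2.8,0],[0,0,0],255],[[-1.3,-2.8,0],[0,0,0],255],[[-1.1,-2.7,0],[0,0,0],255],[[-0.6,-1.4,0],[0,0,0],255],[[0,0,0],[0,0,0],255],[[0,0,0],[0,0,0],255]]'

```text
t: 10.32
position: [0.4366, 0.1114, 0.2437]
orientation: [[0.951, -0.31, -0.0], [-0.31, -0.951, -0.001], [0.0, 0.001, -1.0]]
force: [0.1, 0.3, -1.6]
opening: 0.0235
```

Run:
```python
from h import *
s=observe();print(s['t'],s['position'],s['opening'])
S=get_image("scene");D=get_image("side");W=get_image("wrist")
def proj(g,X):
    p=g["K"]@(g["R"]@np.array(X)+g["t"]);return p[:2]/p[2]
b=s["position"]-[0,0,.055]
print("wrist pred ring top",proj(W,[.4365,.1138,.03]))
r=[]
for n,g in(("scene",S),("side",D)):
    p=proj(g,b);x,y=p.astype(int)
    q=g["pixels"][y-40:y+40,x-40:x+40];m=cv2.inRange(cv2.cvtColor(q,cv2.COLOR_BGR2HSV),(3,190,40),(20,255,255))
    dt=cv2.distanceTransform(np.pad(m,5),cv2.DIST_L2,5);i=np.unravel_index(dt.argmax(),dt.shape);c=np.array([i[1]-45+x,i[0]-45+y]);print(n,p,c,dt.max());r.append(ray(g,c))
print("bulb",tri(*r))
v=np.hstack([S["pixels"][120:400,160:480],D["pixels"][60:340,260:580]])
v=np.vstack([v,cv2.resize(W["pixels"],(400,300)).__getitem__(slice(None)) if 0 else np.hstack([W["pixels"][130:450,100:500],W["pixels"][130:450,100:340]])])
cv2.imwrite("pics/over.png",v)
```

```text
10.325 [0.43657587 0.11137382 0.24371717] 0.023458873386430684
wrist pred ring top [309.90161228 205.60990734]
scene [270.86702558 219.4813183 ] [259 215] 7.9907
side [387.47711401 182.6689597 ] [380 179] 6.1969
bulb (array([0.45313563, 0.10770487, 0.19664174]), [np.float64(0.009883395081654813), np.float64(0.009883395081654985)])
```

View pics/over.png

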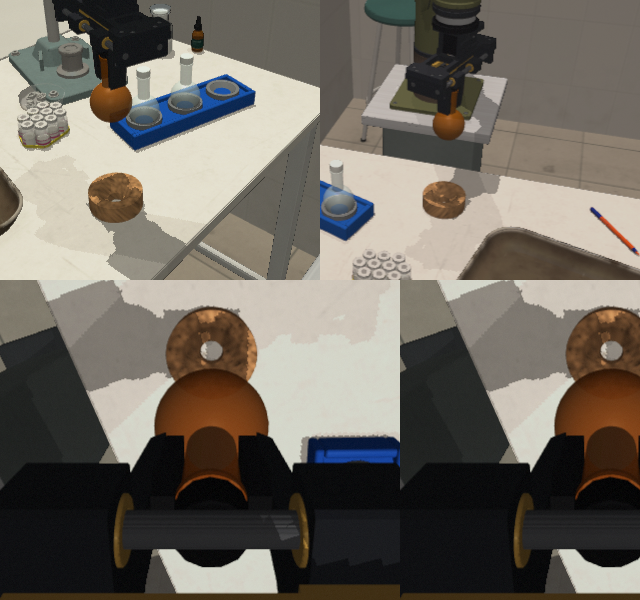

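The flask is directly above the ring: bulb at (270,222) in scene and (388,185) in side, each within about 3 px of prediction. The wrist view puts the hole at (311,200). Lowering.

send_rows --series '[[[0,-0.15,0.5],[0,0,0],255],[[0,0,1],[0,0,0],255],[[0,0,1.2],[0,0,0],255],[[0,0,1.2],[0,0,0],255],[[0,0,1.2],[0,0,0],255],[[0,0,1.2],[0,0,0],255],[[0,0,1.2],[0,0,0],255],[[0,0,1.2],[0,0,0],255],[[0,0,1.2],[0,0,0],255],[[0,0,1.0],[0,0,0],255],[[0,0,0.8],[0,0,0],255],[[0,0,0.7],[0,0,0],255],[[0,0,0.6],[0,0,0],255],[[0,0,0.4],[0,0,0],255],[[0,0,0],[0,0,0],255],[[0,0,0],[0,0,0],255]]'

```text
t: 12.48
position: [0.4372, 0.114, 0.1099]
orientation: [[0.951, -0.309, 0.0], [-0.309, -0.951, 0.0], [0.0, -0.0, -1.0]]
force: [0.0, -0.9, -0.4]
opening: 0.0229
```

send_rows --series '[[[0,0,0.2],[0,0,0],255],[[0,0,0.2],[0,0,0],255],[[0,0,0.1],[0,0,0],255],[[0,0,0],[0,0,0],255],[[0,0,0],[0,0,0],255]]'

```text
t: 13.1
position: [0.4371, 0.114, 0.1047]
orientation: [[0.951, -0.309, 0.0], [-0.309, -0.951, 0.0], [-0.0, -0.0, -1.0]]
force: [0.2, -0.7, -1.0]
opening: 0.023
```

send_rows --series '[[[0,0,0.1],[0,0,0],255],[[0,0,0.1],[0,0,0],255],[[0,0,0.1],[0,0,0],255],[[0,0,0],[0,0,0],255],[[0,0,0],[0,0,0],255]]'

```text
t: 13.72
position: [0.4371, 0.114, 0.1017]
orientation: [[0.951, -0.309, 0.0], [-0.309, -0.951, 0.0], [-0.0, -0.0, -1.0]]
force: [-0.5, -0.9, -0.7]
opening: 0.0232
```

send_rows --series '[[[0,0,0.1],[0,0,0],255],[[0,0,0],[0,0,0],255],[[0,0,0],[0,0,0],255]]'

```text
t: 14.1
position: [0.4371, 0.1139, 0.1007]
orientation: [[0.951, -0.309, 0.0], [-0.309, -0.951, 0.0], [0.0, -0.0, -1.0]]
force: [0.5, -0.6, -0.7]
opening: 0.0233
```

send_rows --series '[[[0,0,0.1],[0,0,0],255],[[0,0,0],[0,0,0],255],[[0,0,0],[0,0,0],255]]'

```text
t: 14.48
position: [0.4374, 0.1139, 0.0998]
orientation: [[0.951, -0.309, 0.001], [-0.309, -0.951, 0.0], [0.001, -0.0, -1.0]]
force: [0.7, 0.2, 0.2]
opening: 0.0232
```

send_rows --series '[[[0,0,0.1],[0,0,0],255],[[0,0,0],[0,0,0],255],[[0,0,0],[0,0,0],255]]'

```text
t: 14.85
position: [0.4376, 0.114, 0.0996]
orientation: [[0.951, -0.309, 0.002], [-0.309, -0.951, 0.001], [0.001, -0.001, -1.0]]
force: [0.1, -0.0, 11.1]
opening: 0.0232
```

The flask touched the cone at the expected height (11 N), so I'll release and then back straight up.

send_rows --series '[[[0,0,-0.05],[0,0,0],255],[[0,0,0],[0,0,0],185],[[0,0,0],[0,0,0],175],[[0,0,0],[0,0,0],160],[[0,0,0],[0,0,0],140],[[0,0,0],[0,0,0],110],[[0,0,0],[0,0,0],110],[[0,0,0],[0,0,0],110]]'

```text
t: 15.85
position: [0.4371, 0.114, 0.0992]
orientation: [[0.951, -0.309, -0.0], [-0.309, -0.951, 0.0], [-0.0, -0.0, -1.0]]
force: [0.8, 0.4, 0.5]
opening: 0.05
```

send_rows --series '[[[0,0,-0.5],[0,0,0],110],[[0,0,-1],[0,0,0],110],[[0,0,-1],[0,0,0],110],[[0,0,-1.5],[0,0,0],110],[[0,0,-2],[0,0,0],110],[[0,0,-2],[0,0,0],110],[[0,0,-2],[0,0,0],110],[[0,0,-2],[0,0,0],110],[[0,0,-2],[0,0,0],110],[[0,0,-1],[0,0,0],110],[[0,0,0],[0,0,0],110],[[0,0,0],[0,0,0],110]]'

```text
t: 17.35
position: [0.4367, 0.1139, 0.2488]
orientation: [[0.951, -0.309, -0.001], [-0.309, -0.951, -0.0], [-0.001, 0.001, -1.0]]
force: [-0.2, -0.2, -0.3]
opening: 0.0499
```

Run:
```python
from h import *
s=observe();print(s['t'],s['position'],s['opening'],s['force'])
S=get_image("scene");D=get_image("side")
v=np.hstack([S["pixels"][120:400,160:480],D["pixels"][140:420,160:480]])
cv2.imwrite("pics/end.png",v)
def both(n,bs,bd,lo,hi):
    a,_=blob(S,bs,lo,hi);b,_=blob(D,bd,lo,hi);x,e=tri(ray(S,a),ray(D,b));print(n,a,b,x,e)
def pr(g,X):
    p=g["K"]@(g["R"]@np.array(X)+g["t"]);return (p[:2]/p[2]).astype(int)
X=[.4365,.1138,.119];(a,b),(c,d)=pr(S,X),pr(D,X)
both("stopper",(a-14,b-14,a+14,b+14),(c-12,d-12,c+12,d+12),(0,0,0),(180,255,50))
both("w1",(295,180,312,215),(268,215,286,240),(0,0,150),(180,60,255))
both("w2",(338,170,356,200),(228,200,246,225),(0,0,150),(180,60,255))
```

```text
17.35 [0.43668235 0.11392412 0.24876581] 0.04990451110712959 [-0.1934782  -0.23232033 -0.33274638]
stopper [271.16949153 261.55508475] [387.5915493  214.75352113] [0.43663964 0.11559098 0.12006054] [np.float64(0.00015221760291352256), np.float64(0.00015221760291372148)]
w1 [303.08007812 197.49023438] [276.51052632 226.57368421] [ 0.53053607 -0.06811466  0.11717097] [np.float64(0.0025262205402123484), np.float64(0.002526220540212422)]
w2 [346.43267108 185.42163355] [236.1        212.31944444] [ 0.50339222 -0.16082318  0.11290427] [np.float64(0.0023538533416630177), np.float64(0.0023538533416632415)]
```

View pics/end.png

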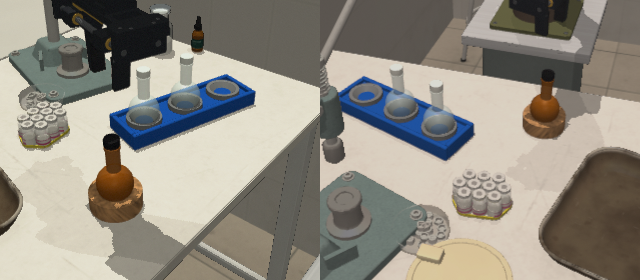

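The picture shows the amber flask upright in the ring (stopper at (111,142) left and (548,75) right). Both clear flasks are in their seats and the gripper is clear.

```bash
python3 -c "from cell import *;print(close_job())"
```

```text
the job is handed in; nothing more can be done
None
```

I gripped the amber flask by the neck, lifted it out of the rack, lowered it into the cork ring until it touched, and let go. I then backed the arm straight up and handed the job in at about 17.4 s; no verdict was reported.

- **Amber flask:** contact came at the expected height, with 11 N on the wrist. Afterwards the stopper was at (0.437, 0.116, 0.120), about 2 mm from the ring's measured axis (0.4365, 0.114). Its height was as expected for a seated, upright flask.
- **Clear flasks:** both are in their seats. Their stoppers measured within 1 mm of before in y, but 2–3 mm off in x and 4–6 mm lower in z. I put this down to the crop catching more of the glass below the stoppers in the scene view, because their side-view pixels had not moved.
- **Robot:** the last reading showed the gripper clear and about 0.5 N on the wrist.
- **Failed check:** the colour-mask bulb measurement over the ring came out wrong because the threshold was too strict. I judged that position by eye and from the TCP prediction instead.

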